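Close the light base's battery bay and set the light

TASK

The cells in the light base have been changed. Put the loose battery cover back over the open bay and press it down until both its sprung tabs snap in under the rim and its plate lies flat on the top; then roll the light base's thumbwheel with a fingertip until the pointer beside it stands at the long middle mark of the scale. Leave the other things on the bench where they are.

Things in the scene. Friction and masses are not known exactly. Their poses are not given: they have to be found in the camera images.
- cover_center (a point): Centre of the loose grey battery cover (about 65 g), 21 mm above its underside; x its long direction, z up. Its plate is 88 x 56 x 4 mm (underside 1 mm below this point, top 3 mm above). Under the plate: two rails 20 mm high, 68 mm long, 44 mm over their outer sides, with rounded feet; at each x end, between the rails, a sprung tab. Fits the bay either way round
- rib_top (a point): Middle of the top of the cover's grip rib, 21 mm above the cover's centre; axes of the cover. The rib stands in the middle of the plate, 40 mm long (x), 12 mm thick (y), 18 mm high: grasp it across y
- tab_a (a joint): Sprung tab at the cover's +x end: 0 = fully out (nose reaches 40 mm from the centre, 10 to 13 mm above the underside); up to 0.008 m as it is pushed in; 420 N/m, 0.8 N preload. It yields about 4 mm as the cover goes in and returns to 0 once caught under the rim. Snapping the whole cover in takes about 8 to 15 N of push
- tab_b (a joint): The same at the cover's -x end
- bay (a point): Centre of the open battery bay, level with the light base's top face; axes of the light base, z up. The opening is 72 mm long (x), 48 mm wide (y); its rim is 5.8 mm thick, with free space below its two x ends for the tabs. Cells lie at the bottom. With the cover fully home its centre is 1 mm above this point; it keeps about 1.6 mm of play upward and 2 mm sideways
- light_base: White light base, fixed, 160 (x) x 250 (y) x 55 mm high, x roughly away from the robot; origin under its centre. The bay's centre is 73 mm to its -y side, the thumbwheel 10 mm and the opal window 84 mm to its +y side
- wheel (a joint): Black ribbed thumbwheel, 36 mm across, 10 mm wide, axis along the light base's y, sticking 8.5 mm out of a slot in its top. 0 to 2.8 rad, growing as its top is rolled towards +x of the light base (away from the robot). Takes about 0.6 N at the rim, stays where left; yields downward up to 5 mm under the finger (0.5 N, then 1.3 N per mm). Pointer at the middle mark at 1.4 rad
- wheel_top (a point): Top of the thumbwheel's rim when not pressed, 8.5 mm above the light base's top face and 83 mm to the +y side of the bay's centre; axes of the light base
- pointer_tip (a point): The small black pointer bar beside the wheel, which the wheel drives: it moves towards +x of the light base by 17.9 mm per rad, 50 mm in all
- mid_mark (a point): Middle of the long middle mark of the five marks of the scale beside the wheel, 23 mm to the wheel's +y side; the pointer stands at it when their x agree in the light base's frame
- petri_dish: shallow round glass dish, 60 mm across, 14 mm high, standing on the light base's opal window; origin under its centre
- forceps: steel forceps, 120 mm long along their x, 8 mm high; origin under their middle
- jar: glass specimen jar, 52 mm across, 85 mm high; origin under its centre
- tape_dispenser: black desk tape dispenser 150 x 55 mm, 92 mm high; origin under its centre
- pen: brass-coloured pen 130 mm long along its x, 10 mm thick; origin under its middle
- cover: The same battery cover, origin under its centre, at the feet of its rails
Things that resemble listed ones, but are neither listed nor needed, are in the scene too. Leave any green look-alike of the cover alone.

How it is judged:
On the way, in this order (a step that is already met when the one before it is completed fails the run):
1. the cover is clipped into the bay, both tabs out under the rim (z of cover_center in the frame of bay between -0.002 and 0.0045 m and horizontal distance between cover_center and bay below 0.006 m and angle between the x axis of cover_center and the x axis of bay, either way round below 0.12 rad and value of joint each of tab_a, tab_b below 0.0015 m), for 0.2 s.
2. the pointer stands at the middle mark (value of joint wheel between 1.12 and 1.68 rad), for 0.2 s.
At the end, for the whole second after the job is handed in: Cover clipped in the bay: centre under 4.5 mm above the top face (1 mm when home), within 6 mm and 0.12 rad of the bay, both tabs out to under 1.5 mm; wheel between 1.12 and 1.68 rad (pointer within 5 mm of the middle mark); cover at rest (all of step 1 and all of step 2 and linear speed of cover below 0.02 m/s); the robot touches nothing.
It fails at once if another thing on the bench was moved by more than 30 mm (distance of any of petri_dish, forceps, jar, tape_dispenser, pen from where it was at the start of the episode above 0.03 m).
It also fails if it takes over 58 s, if anything falls off the work surface, if the arm or the gripper's body presses on something with over 40 N, if the wrist force passes 120 N, or if a joint passes its speed limit or range.

ROBOT

A 6-joint arm with a two-finger parallel gripper is mounted at the origin on the work surface. World frame = base frame: x ahead of the robot, y to its left, z up, the work surface at z = 0. Lengths are in m, angles in rad, forces in N, time in s.
With the tool pointing down it reaches from about 0.3 to 0.775 m from the base axis. Payload 14.6 kg.
Tool frame: the origin (TCP) lies at the very end of the fingers, on their centre line; the grasp point (between the pads) lies 19 mm behind it (ctrl.hold_point_z is the distance from the TCP to the grasp point, in m); x points along the fingers, y is the direction in which the jaws open and shut, and the axes are right-handed (so a half turn about x gives the same grasp; the last joint's range is limited). The gripper opens to 94 mm and grips with 3 to 60 N. Pads are 16 mm wide; open, the fingers measure 119 mm over their backs; the gripper's body (75 mm by 177 mm) begins 78 mm behind the grasp point.
Start: joints at [1.093, 0.3, 1.521, -0, 1.321, -0.067], TCP at [0.22, 0.504, 0.174] pointing down, gripper open.
Joint ranges: [-3.03, 3.03], [-0.79, 2.21], [0.23, 2.52], [-1.04, 4.18], [0, 3.07], [-2.55, 2.55]. Speed limits (rad/s): [2.22, 2.22, 2.57, 3.14, 3.14, 3.14].

INTERFACE

Orientations are given as [roll, pitch, yaw] about the fixed x, y, z axes, in that order (R = Rz(yaw) Ry(pitch) Rx(roll)).
In Python, from station import get_obs, camera, ticket, ctrl gives the robot as it stands.
- The arm moves only by the tool step_arm, never from a script. Its argument "motion" is a list that holds one entry, the list of rows, each a list of 6 numbers: the shift along the tool's x, y, z in m, then the turn, a rotation vector about the tool's x, y, z in degrees. A call has 1 to 12 rows; each row shifts and turns the commanded pose from where the row before left it, along the tool's axes as they then stand; what a row does not reach is not made up. A row lasts 1/8 s, in which the tool goes at most 62.5 mm and 10.7 degrees, less where a joint would pass 70% of its speed; a pose out of reach is approached as far as the arm can. A call is refused whole if a number of a shift passes 0.0625 or a number of a turn 10.7, either way. A call with a gripper value outside its range is refused whole. "fingers" is the finger opening in m, from 0 to 0.094, set as the call begins (left out, the last holds). The fingers move at their own pace and stop on an object; "squeeze" is the grip in N (left out, the last holds). Time passes only in rows, so rows that do not move let the fingers close. It gives the time, the measured TCP pose, the force and the opening at its end, in the units of the state.
- get_obs(): the state, without advancing time (a new reading comes with each control period).
- camera(name): name is "scene" or "side" or "wrist"; returns a dict with "pixels" (400x640x3 uint8, red, green, blue), "fx", "fy", "cx", "cy" (pixels), "extrinsics" (4x4, takes a point from world to camera coordinates); the wrist camera has in their place "T_tool_cam" (4x4, takes a point from camera to tool coordinates, whose origin is the TCP and whose axes are the tool frame's). Camera axes: x right, y up, looking along -z (the intrinsics and any distortion apply to the point x, -y, -z); pixel columns grow to the right and rows downward; lengths in m; the calibration is good to about 2 mm. A picture is of the moment at which its call begins: read the wrist's pose just before it. There is no depth.
- ticket.hand_in(): hands the job in, once; it reports no verdict.
The state is a dict: "time_s": time; "qpos": joint angles; "joint_vel": joint speeds; "tau": joint torques, N m; "ee_pos": TCP position; "eef_rot": TCP orientation; "force": force on the tool from outside, world axes, zero at the start; "moment": the same for the moment, N m; "grip_width": finger opening in m.
Only numpy, scipy, OpenCV 4.12 (cv2) and the standard library are available. Lean on these libraries where they do the work, as an engineer would, in place of code of your own. Each camera call takes 0.05 s, during which the arm holds its last target.

## Working session

There is one attempt and no reset: what is moved stays moved. The work goes in short steps, Python scripts to look and compute and a tool call to move; the robot and the scene stay as the last step left them, time stands still between calls to the robot, and variables do not carry over. Pictures are saved under pics/ and viewed, and the job is handed in when it is done.

Besides the shell and the picture viewer there is one more tool, called after "Emit:" as name(argument=value, ...), one argument or row to a line, values as JSON. step_arm: Moves the arm, as the interface text tells. Its arguments: {"type":"object","properties":{"motion":{"type":"array","items":{"type":"array","items":{"type":"array","items":{"type":"number"}}}},"fingers":{"type":"number"},"squeeze":{"type":"number"}},"required":["motion"]}

```bash
mkdir -p pics; ls
cat > h.py <<'E'
import numpy as np, cv2, json
from station import get_obs, camera, ticket, ctrl
from scipy.spatial.transform import Rotation as R
def snap(n,f):
    o=get_obs(); c=camera(n); c['o']=o
    cv2.imwrite('pics/'+f+'.png',c['pixels'][:,:,::-1])
    import pickle; pickle.dump(c,open('pics/'+f+'.pkl','wb')); return c
def load(f):
    import pickle; return pickle.load(open('pics/'+f+'.pkl','rb'))
def w2c(c):
    if 'extrinsics' in c: return np.array(c['extrinsics'])
    T=np.eye(4); T[:3,:3]=R.from_euler('xyz',c['o']['eef_rot']).as_matrix(); T[:3,3]=c['o']['ee_pos']
    return np.linalg.inv(T@np.array(c['T_tool_cam']))
def proj(c,p):
    E=w2c(c); q=np.atleast_2d(p)@E[:3,:3].T+E[:3,3]
    return np.c_[c['cx']+c['fx']*q[:,0]/-q[:,2], c['cy']-c['fy']*q[:,1]/-q[:,2]]
def ray(c,uv,z):
    E=np.linalg.inv(w2c(c)); uv=np.atleast_2d(uv).astype(float)
    d=np.c_[(uv[:,0]-c['cx'])/c['fx'],-(uv[:,1]-c['cy'])/c['fy'],-np.ones(len(uv))]@E[:3,:3].T
    o=E[:3,3]; return o+d*((z-o[2])/d[:,2])[:,None]
E
python3 - <<'E'
from h import *
for n in('scene','side','wrist'):
    c=snap(n,n+'0'); print(n,{k:v for k,v in c.items() if k not in('pixels','o')})
print(get_obs(), ctrl.hold_point_z, dir(ctrl))
E
```

```text
pics
scene {'fx': 447.9957920758486, 'fy': 447.9957920758486, 'cx': 327.60626464457226, 'cy': 198.81497982304694, 'extrinsics': array([[ 0.43620348,  0.89980009, -0.00929123, -0.200445  ],
       [-0.74942318,  0.36898063,  0.54974375,  0.32846321],
       [ 0.49808775, -0.23283707,  0.83528168, -1.78075488],
       [ 0.        ,  0.        ,  0.        ,  1.        ]])}
side {'fx': 404.1616621615971, 'fy': 404.1616621615971, 'cx': 321.5916441694859, 'cy': 200.9436905497057, 'extrinsics': array([[ 0.99822745, -0.05938646, -0.00389847, -0.51723908],
       [ 0.04414897,  0.69498891,  0.71766377, -0.04315893],
       [-0.03991012, -0.71656379,  0.69637886, -1.54499734],
       [ 0.        ,  0.        ,  0.        ,  1.        ]])}
wrist {'fx': 312.4127044011572, 'fy': 312.4127044011572, 'cx': 320.2693744992871, 'cy': 200.53048912202445, 'T_tool_cam': array([[ 7.34746929e-05,  2.45333807e-01, -9.69438661e-01,
        -2.09965173e-01],
       [ 9.99999915e-01,  3.74829540e-04,  1.70648285e-04,
        -1.25723729e-03],
       [ 4.05240041e-04, -9.69438591e-01, -2.45333759e-01,
        -
[... 441 characters left out ...]
   2.36596452e-02, -1.07120184e-04]), 'ee_pos': array([0.21955443, 0.50404373, 0.17324238]), 'eef_rot': array([-1.6086571 ,  1.56995573, -2.0194214 ]), 'force': array([-0.08350045, -0.42712639, -0.1891741 ]), 'moment': array([ 0.02506148, -0.00886135,  0.01545915]), 'grip_width': 0.09359920002749617} 0.0188 ['MotionError', '__class__', '__delattr__', '__dict__', '__dir__', '__doc__', '__eq__', '__format__', '__ge__', '__getattribute__', '__getstate__', '__gt__', '__hash__', '__init__', '__init_subclass__', '__le__', '__lt__', '__module__', '__ne__', '__new__', '__reduce__', '__reduce_ex__', '__repr__', '__setattr__', '__sizeof__', '__str__', '__subclasshook__', '__weakref__', 'hold_point_z']
```

View pics/scene0.png

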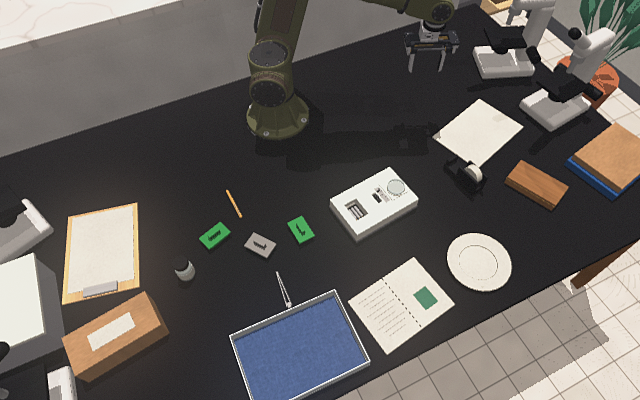

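View pics/side0.png

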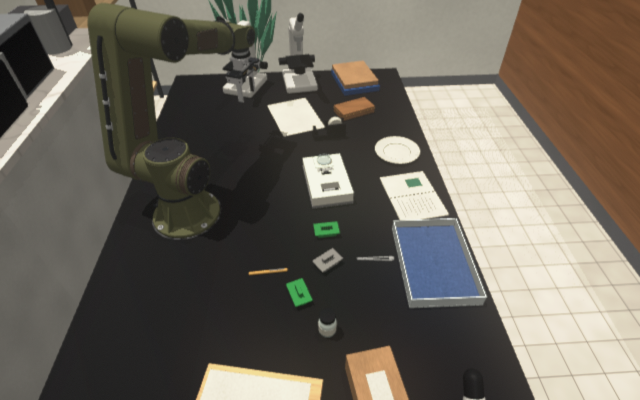

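View pics/wrist0.png

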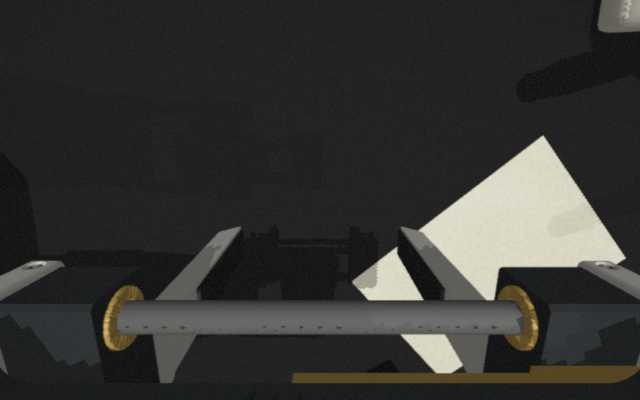

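The scene view shows the grey cover at (260,245). The two green look-alikes are at (215,236) and (301,229), and the light base is at (373,203). Only the grey one fits the description, so I'll enlarge it to confirm.

Run:
```python
from h import *
a=load('scene0')['pixels'][205:275,190:320]; b=load('side0')['pixels'][240:282,300:378]
s=load('scene0')['pixels'][160:245,320:425]
d=load('side0')['pixels'][145:215,295:360]
f=lambda i,w,h:cv2.resize(i,(w,h),interpolation=cv2.INTER_CUBIC)
im=np.vstack([np.hstack([f(a,400,215),f(b,400,215)]),np.hstack([f(s,400,324),f(d,400,324)])])
cv2.imwrite('pics/crop0.png',im[:,:,::-1])
for z in(0,.045): print(ray(load('scene0'),[260,245],z),ray(load('side0'),[327,260],z))
print(ray(load('scene0'),[[373,203],[353,211],[379,196]],.055),ray(load('side0'),[[327,178],[330,187],[326,171]],.055))
```

```text
[[ 0.50743174 -0.26898892  0.        ]] [[ 0.52111986 -0.26090342  0.        ]]
[[ 0.53202256 -0.27197075  0.045     ]] [[ 0.51849066 -0.29539723  0.045     ]]
[[0.55662741 0.1207965  0.055     ]
 [0.55501575 0.04683142 0.055     ]
 [0.54107295 0.15237579 0.055     ]] [[0.54586992 0.10141608 0.055     ]
 [0.5537859  0.04771575 0.055     ]
 [0.54481378 0.14468633 0.055     ]]
```

View pics/crop0.png

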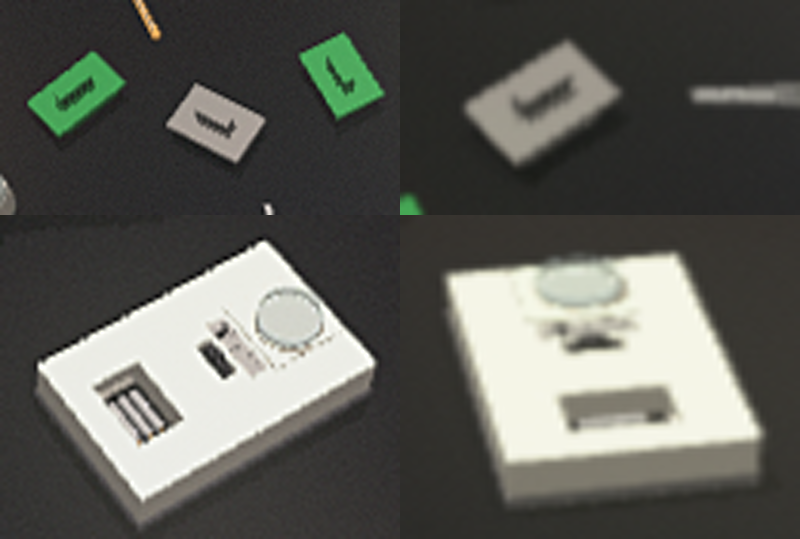

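The crop confirms it: the grey cover is upright at about (0.52, -0.265), with its dark rib on top. The bay, wheel and scale are visible on the white base. Next I'll estimate the cover and base yaws from their corners.

```bash
cat >> h.py <<'E'
def rect(P):
    P=np.asarray(P)[:,:2]; 
    e=[P[(i+1)%4]-P[i] for i in range(4)]; L=[np.linalg.norm(v) for v in e]
    return P.mean(0).round(4), np.round(L,4), np.round(np.degrees([np.arctan2(v[1],v[0])%np.pi for v in e]),1)
def go(pos,axz=None,down=True):
    "rows needed: tool-frame shift and rotvec to target pos with tool x down, tool z (horizontal) yaw angle deg"
    o=get_obs(); Rc=R.from_euler('xyz',o['eef_rot']).as_matrix()
    x=np.array([0,0,-1.]); z=np.array([np.cos(np.radians(axz)),np.sin(np.radians(axz)),0]); y=np.cross(z,x)
    Rt=np.c_[x,y,z]
    rv=R.from_matrix(Rc.T@Rt).as_rotvec(degrees=True)
    d=np.array(pos)-o['ee_pos']
    print('t',o['time_s'],'pos',o['ee_pos'].round(4),'toolz yaw',np.degrees(np.arctan2(Rc[1,2],Rc[0,2])).round(2),'tilt',Rc[:2,0].round(4))
    print('world d',d.round(4),'tool-cur d',(Rc.T@d).round(4),'tool-target d',(Rt.T@d).round(4),'rotvec deg',rv.round(2),'F',o['force'].round(2),'w',o['grip_width'])
E
python3 - <<'E'
from h import *
u=lambda L,x0,y0,s:[(x0+a/s,y0+b/s) for a,b in L]
print(rect(ray(load('scene0'),u([(195,83),(266,123),(238,163),(166,124)],190,205,400/130),.024)))
print(rect(ray(load('side0'),u([(463,105),(568,40),(621,92),(518,162)],300-400*78/400,240,400/78),.024)))
print('base',rect(ray(load('scene0'),u([(37,364-215),(265,240-215),(376,360-215),(142,502-215)],320,160,400/105),.055)))
go([.52,-.265,.2],0)
E
```

```text
(array([ 0.5206, -0.2699]), array([0.0921, 0.0526, 0.0906, 0.0551]), array([ 32.7, 124.7,  34.2, 126.2]))
(array([ 0.5228, -0.2765]), array([0.0879, 0.0552, 0.0874, 0.0576]), array([ 34.5, 124.3,  36. , 124.9]))
base (array([0.5442, 0.1323]), array([0.2496, 0.1587, 0.2525, 0.163 ]), array([96.9,  7.4, 97.9,  6.4]))
t 0.15 pos [0.2196 0.504  0.1732] toolz yaw -23.54 tilt [-0.0004 -0.0008]
world d [ 0.3004 -0.769   0.0268] tool-cur d [-0.0263 -0.5851  0.5825] tool-target d [-0.0268 -0.769   0.3004] rotvec deg [-2.354e+01 -1.000e-02  5.000e-02] F [-0.08 -0.43 -0.19] w 0.09359920002749617
```

Emit:
step_arm(
  motion=[
    [[-0.002, -0.042, 0.042, 0, 0, 0], [-0.002, -0.042, 0.042, 0, 0, 0], [-0.002, -0.042, 0.042, 0, 0, 0], [-0.002, -0.042, 0.042, 0, 0, 0], [-0.002, -0.042, 0.042, 0, 0, 0], [-0.002, -0.042, 0.042, 0, 0, 0], [-0.002, -0.042, 0.042, 0, 0, 0], [-0.002, -0.042, 0.042, 0, 0, 0], [-0.002, -0.042, 0.042, 0, 0, 0], [0, -0.042, 0.042, 0, 0, 0], [0, -0.042, 0.042, 0, 0, 0], [0, -0.042, 0.042, 0, 0, 0]],
  ],
  fingers=0.094,
)

```text
time_s: 1.65
ee_pos: [0.4808, -0.1611, 0.1916]
eef_rot: [1.125, 1.571, 0.714]
force: [0.3, 0.5, 0.8]
grip_width: 0.0938
```

Emit:
step_arm(
  motion=[
    [[0, 0, 0, 10, 0, 0], [0, 0, 0, 10, 0, 0], [0, 0, 0, 10, 0, 0], [0, 0, 0, 10, 0, 0], [0, 0, 0, 10, 0, 0], [0, 0, 0, 10, 0, 0], [0, 0, 0, 10, 0, 0], [0, 0, 0, 10, 0, 0], [0, 0, 0, 10, 0, 0], [0, 0, 0, 10, 0, 0], [0, 0, 0, 10, 0, 0], [0, 0, 0, 10, 0, 0]],
  ],
)

```text
time_s: 3.15
ee_pos: [0.4803, -0.1591, 0.1914]
eef_rot: [-1.06, 1.57, 2.713]
force: [0.2, 0.6, -0.3]
grip_width: 0.0944
```

Run:
```python
from h import *
go([.5215,-.272,.2],-145.5); print(get_obs()['qpos'])
```

```text
t 3.15 pos [ 0.4803 -0.1591  0.1914] toolz yaw -143.87 tilt [-0.0004  0.0002]
world d [ 0.0412 -0.1129  0.0086] tool-cur d [-0.0086  0.1155  0.0333] tool-target d [-0.0086  0.1164  0.03  ] rotvec deg [1.63 0.01 0.02] F [ 0.16  0.58 -0.29] w 0.09435455277787372
[-3.92221559e-01  1.87697828e-01  1.61836734e+00  1.83054893e-05
  1.33601155e+00  5.47941857e-01]
```

Emit:
step_arm(
  motion=[
    [[-0.004, 0.04, 0.01, 1.6, 0, 0], [-0.004, 0.04, 0.01, 0, 0, 0], [0, 0.036, 0.01, 0, 0, 0], [0, 0, 0, 0, 0, 0], [0, 0, 0, 0, 0, 0]],
  ],
)

```text
time_s: 3.78
ee_pos: [0.5229, -0.2705, 0.1993]
eef_rot: [-1.305, 1.57, 2.445]
force: [-0.1, -0.1, 0.3]
grip_width: 0.094
```

Run:
```python
from h import *
c=snap('wrist','w1'); go([.5215,-.272,.2],-145.5)
print(proj(c,[[.5215,-.272,.024]]))
```

```text
t 3.825 pos [ 0.523  -0.2703  0.1996] toolz yaw -145.11 tilt [-0.0003  0.0003]
world d [-0.0015 -0.0017  0.0004] tool-cur d [-0.0004  0.0005  0.0022] tool-target d [-0.0004  0.0006  0.0022] rotvec deg [0.39 0.   0.02] F [-0.2  -0.78  0.41] w 0.09352822454340534
[[319.58897607 180.99253365]]
```

View pics/w1.png

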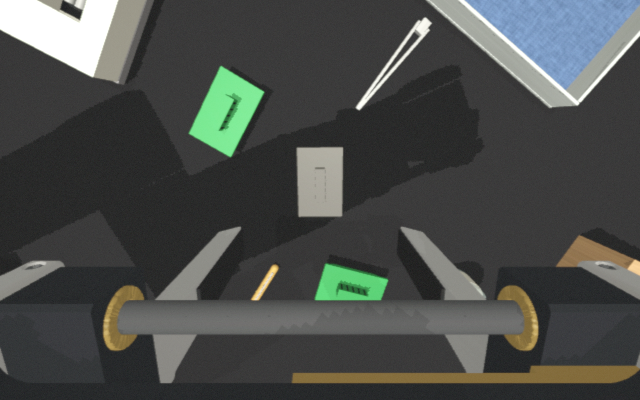

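The wrist view shows the grey cover at (297..343, 148..216), nearly aligned with the jaws. The green look-alikes at (227,111) and (350,280) are clear of the finger positions. Now to refine.

Run:
```python
from h import *
c=load('w1'); p=c['pixels'].astype(int)
sub=p[130:235,280:360]; m=((sub.min(2)>90)&(sub.max(2)-sub.min(2)<40)).astype(np.uint8)
m=cv2.morphologyEx(m,cv2.MORPH_CLOSE,np.ones((5,5)))
cs,_=cv2.findContours(m,0,1); k=max(cs,key=cv2.contourArea); r=cv2.minAreaRect(k); print(r)
B=cv2.boxPoints(r)+[280,130]; print(B); print(rect(ray(c,B,.024)))
im=cv2.resize(p[130:235,270:370].astype(np.uint8),None,fx=5,fy=5,interpolation=cv2.INTER_CUBIC); im=cv2.convertScaleAbs(im,alpha=1.4)
cv2.imwrite('pics/w1c.png',im[:,:,::-1])
rib=proj(c,[[.522,-.272,.042]]); print(rib)
```

```text
((39.5, 51.5), (69.0, 45.0), 90.0)
[[297. 147.]
 [342. 147.]
 [342. 216.]
 [297. 216.]]
(array([ 0.5199, -0.273 ]), array([0.0549, 0.0879, 0.058 , 0.0879]), array([124.8,  35.8, 124.9,  33.8]))
[[319.77705041 183.4512264 ]]
```

View pics/w1c.png

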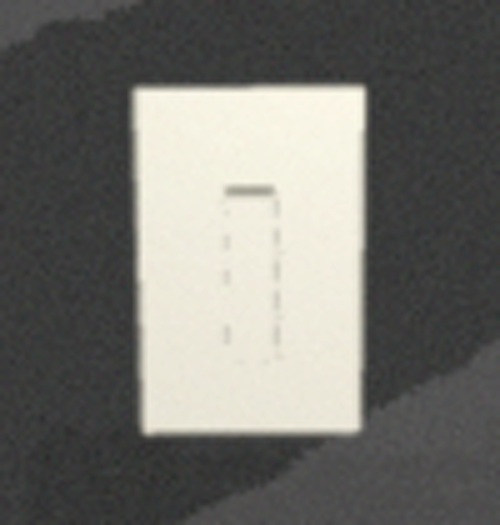

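Run:
```python
from h import *
go([.5203,-.2728,.0265],-145.1)
```

```text
t 3.825 pos [ 0.523  -0.2703  0.1996] toolz yaw -145.11 tilt [-0.0003  0.0003]
world d [-0.0027 -0.0025 -0.1731] tool-cur d [0.1731 0.0006 0.0037] tool-target d [0.1731 0.0005 0.0037] rotvec deg [-0.01  0.    0.02] F [-0.2  -0.78  0.41] w 0.09352822454340534
```

Emit:
step_arm(
  motion=[
    [[0.045, 0.0005, 0.0035, 0, 0, 0], [0.045, 0, 0, 0, 0, 0], [0.045, 0, 0, 0, 0, 0], [0.02, 0, 0, 0, 0, 0], [0, 0, 0, 0, 0, 0], [0, 0, 0, 0, 0, 0]],
  ],
  fingers=0.05,
)

```text
time_s: 4.58
ee_pos: [0.5212, -0.2733, 0.0461]
eef_rot: [1.992, 1.569, -0.541]
force: [0.2, -0.6, -0.1]
grip_width: 0.0499
```

Run:
```python
from h import *
go([.5203,-.2728,.0265],-145.1)
c=snap('wrist','w2')
```

```text
t 4.575 pos [ 0.5212 -0.2733  0.0461] toolz yaw -145.11 tilt [ 0.0016 -0.0009]
world d [-0.0009  0.0005 -0.0196] tool-cur d [ 0.0196 -0.001   0.0004] tool-target d [ 0.0196 -0.001   0.0004] rotvec deg [-0.01 -0.04 -0.1 ] F [ 0.25 -0.6  -0.13] w 0.04993794477453651
```

View pics/w2.png

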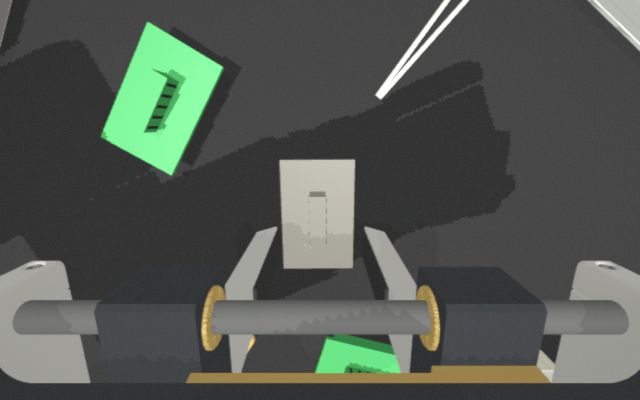

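Fingers straddle the rib at (317,218), pixel midpoint ~320. Descending the remaining 19 mm and gripping.

Emit:
step_arm(
  motion=[
    [[0.01, -0.001, 0, 0, 0, 0], [0.009, 0, 0, 0, 0, 0], [0, 0, 0, 0, 0, 0], [0, 0, 0, 0, 0, 0]],
  ],
)

```text
time_s: 5.12
ee_pos: [0.5201, -0.2726, 0.0257]
eef_rot: [-0.047, 1.571, -2.58]
force: [0.7, -0.2, -0.5]
grip_width: 0.0501
```

Emit:
step_arm(
  motion=[
    [[0, 0, 0, 0, 0, 0], [0, 0, 0, 0, 0, 0], [0, 0, 0, 0, 0, 0], [0, 0, 0, 0, 0, 0], [0, 0, 0, 0, 0, 0], [0, 0, 0, 0, 0, 0]],
  ],
  fingers=0.0,
  squeeze=40,
)

```text
time_s: 5.88
ee_pos: [0.52, -0.2726, 0.0257]
eef_rot: [0.99, 1.571, -1.543]
force: [-0.4, -0.4, 0.2]
grip_width: 0.0006
```

Emit:
step_arm(
  motion=[
    [[-0.02, 0, 0, 0, 0, 0], [-0.06, 0, 0, 0, 0, 0], [-0.06, 0, 0, 0, 0, 0], [-0.03, 0, 0, 0, 0, 0], [0, 0, 0, 0, 0, 0], [0, 0, 0, 0, 0, 0]],
  ],
)

```text
time_s: 6.62
ee_pos: [0.5196, -0.2724, 0.1943]
eef_rot: [-1.169, 1.569, 2.581]
force: [-0.6, 0.1, -0.5]
grip_width: 0.0006
```

Run:
```python
from h import *
go([.553,.060,.2],-172.8)
c=snap('wrist','w3'); snap('side','s3')
```

```text
t 6.625 pos [ 0.5196 -0.2724  0.1943] toolz yaw -145.14 tilt [-0.0015  0.0009]
world d [0.0334 0.3324 0.0057] tool-cur d [-0.0054 -0.2536 -0.2173] tool-target d [-0.0057 -0.3256 -0.0748] rotvec deg [27.66  0.06  0.08] F [-0.55  0.14 -0.5 ] w 0.0006298844218487053
```

View pics/w3.png

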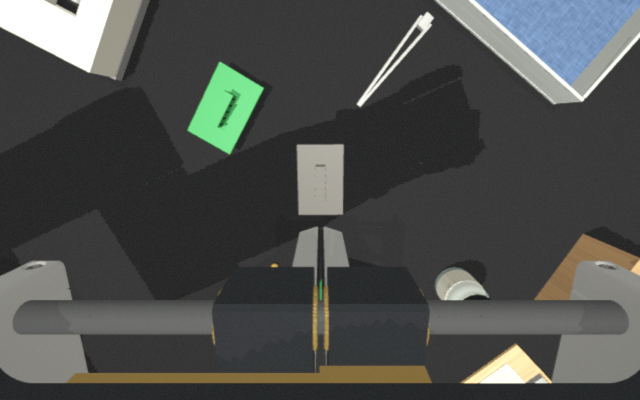

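The gripper closed on nothing (width 0.6 mm) and the cover is still at (320,180), unmoved. I'll check the wrist projection against the finger tip.

Run:
```python
from h import *
for f in('w1','w2','w3'):
    c=load(f); o=c['o']; Rc=R.from_euler('xyz',o['eef_rot']).as_matrix()
    print(f,proj(c,[o['ee_pos'],o['ee_pos']+Rc[:,2]*.008,o['ee_pos']-Rc[:,2]*.008, o['ee_pos']-Rc[:,0]*.0188]),o['ee_pos'],'rib',proj(c,[[.5203,-.2728,.042],[.5203,-.2728,.024]]))
for f,e in(('w2',(150,280)),):
    im=load(f)['pixels'][140:300,220:420]; cv2.imwrite('pics/w2c.png',cv2.resize(im,None,fx=4,fy=3.75,interpolation=cv2.INTER_CUBIC)[:,:,::-1])
```

```text
w1 [[318.19575407 224.23903865]
 [318.21863831 234.89831994]
 [318.17245797 213.38791905]
 [317.99601069 233.50673264]] [ 0.52294398 -0.27051289  0.19930662] rib [[319.51505557 184.97071815]
 [319.56653578 182.1249673 ]]
w2 [[318.19971531 224.23781146]
 [318.22255986 234.89728161]
 [318.17645962 213.38649569]
 [318.00033043 233.50558906]] [ 0.52120257 -0.27333738  0.04607268] rib [[316.90125524 223.00557057]
 [317.11585057 215.6914313 ]]
w3 [[318.19455989 224.23942808]
 [318.21745537 234.89865089]
 [318.17125235 213.3883693 ]
 [317.99470452 233.5070942 ]] [ 0.51963968 -0.2723552   0.19434782] rib [[319.92441498 182.61161488]
 [319.9704162  179.82324995]]
```

View pics/w2c.png

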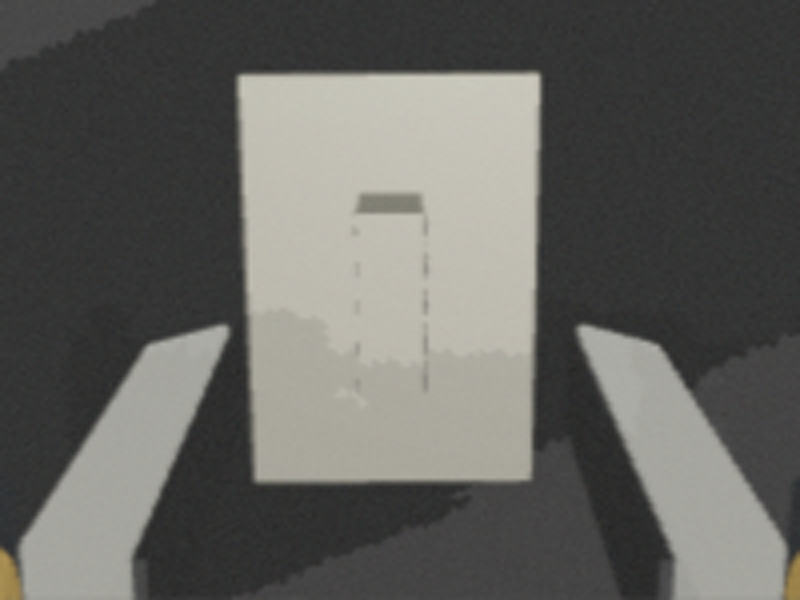

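View pics/s3.png

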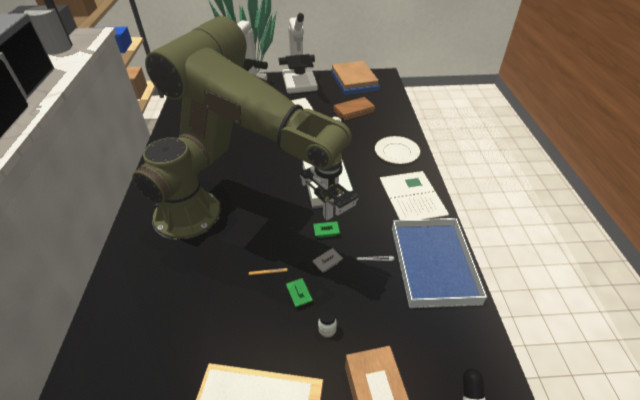

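Run:
```python
from h import *
c2=load('w2'); c1=load('w1')
q2=[(220+u/4,140+v/3.75) for u,v in[(238,73),(541,73),(532,481),(255,481)]]
q1=[(270+u/5,130+v/5) for u,v in[(133,87),(367,87),(361,433),(142,433)]]
for z in(.0,.004,.012,.024,.03): print(z,rect(ray(c1,q1,z)),rect(ray(c2,q2,z)))
print('rib')
r2=[(220+u/4,140+v/3.75) for u,v in[(356,213),(424,213),(426,392),(357,392)]]
r1=[(270+u/5,130+v/5) for u,v in[(225,195),(274,195),(279,358),(228,358)]]
for z in(.012,.024,.032,.042): print(z,rect(ray(c1,r1,z)),rect(ray(c2,r2,z)))
```

```text
0.0 (array([ 0.516 , -0.2767]), array([0.0606, 0.0937, 0.06  , 0.0938]), array([124.8,  34.9, 124.9,  35.3])) (array([ 0.5141, -0.2777]), array([0.062 , 0.0972, 0.062 , 0.0972]), array([124.9,  35.3, 124.8,  35.3]))
0.004 (array([ 0.5166, -0.2762]), array([0.06  , 0.0928, 0.0594, 0.0928]), array([124.8,  34.9, 124.9,  35.3])) (array([ 0.5151, -0.277 ]), array([0.061 , 0.0957, 0.061 , 0.0957]), array([124.9,  35.3, 124.8,  35.3]))
0.012 (array([ 0.5179, -0.2753]), array([0.0589, 0.091 , 0.0582, 0.091 ]), array([124.8,  34.9, 124.9,  35.3])) (array([ 0.5172, -0.2756]), array([0.0591, 0.0926, 0.0591, 0.0926]), array([124.9,  35.3, 124.8,  35.3]))
0.024 (array([ 0.5198, -0.274 ]), array([0.0571, 0.0882, 0.0565, 0.0883]), array([124.8,  34.9, 124.9,  35.3])) (array([ 0.5202, -0.2736]), array([0.0562, 0.0881, 0.0562, 0.0881]), array([124.9,  35.3, 124.8,  35.3]))
0.03 (array([ 0.5208, -0.2733]), array([0.0562, 0.0869, 0.0556, 0.0869]), array([124.8,  34.9, 124.9,  35.3])) (array([ 0.5218, -0.2726]), array([0.0547, 0.0858, 0.0547, 0.0858]), array([124.9,  35.3, 124.8,  35.3]))
rib
0.012 (ar
[... 162 characters left out ...]
0.041 ]), array([124.9,  35.7, 124.8,  34.7]))
0.024 (array([ 0.5173, -0.276 ]), array([0.0122, 0.0418, 0.013 , 0.0418]), array([124.8,  36.8, 124.9,  35.6])) (array([ 0.5169, -0.2757]), array([0.013 , 0.039 , 0.0137, 0.039 ]), array([124.9,  35.7, 124.8,  34.7]))
0.032 (array([ 0.5186, -0.2751]), array([0.0119, 0.0409, 0.0127, 0.0409]), array([124.8,  36.8, 124.9,  35.6])) (array([ 0.5191, -0.2743]), array([0.0125, 0.0377, 0.0132, 0.0377]), array([124.9,  35.7, 124.8,  34.7]))
0.042 (array([ 0.5203, -0.274 ]), array([0.0116, 0.0398, 0.0124, 0.0398]), array([124.8,  36.8, 124.9,  35.6])) (array([ 0.5218, -0.2725]), array([0.012 , 0.036 , 0.0126, 0.036 ]), array([124.9,  35.7, 124.8,  34.7]))
```

The cover geometry is self-consistent: plate at 24 mm and a 12×40 mm rib on top. But the visible fingertips look shorter than the stated TCP. I'll check that in the fixed cameras.

Run:
```python
from h import *
c=load('s3');o=load('w3')['o']; Rc=R.from_euler('xyz',o['eef_rot']).as_matrix()
print([proj(c,[o['ee_pos']-Rc[:,0]*k])[0].round(1).tolist() for k in(0,.02,.04,.1)])
d=snap('scene','sc3'); print([proj(d,[o['ee_pos']-Rc[:,0]*k])[0].round(1).tolist() for k in(0,.02,.04,.1)])
a=c['pixels'][160:280,270:400]; u,v=proj(d,[o['ee_pos']])[0].astype(int); b=d['pixels'][v-90:v+40,u-65:u+65]
cv2.imwrite('pics/t3.png',np.hstack([cv2.resize(a,(400,370),interpolation=2),cv2.resize(b,(400,370),interpolation=2)])[:,:,::-1]); print(u,v)
```

```text
[[327.1, 223.9], [327.2, 219.4], [327.2, 214.8], [327.4, 200.4]]
[[251.3, 217.7], [250.3, 214.1], [249.2, 210.4], [245.7, 198.7]]
251 217
```

View pics/t3.png

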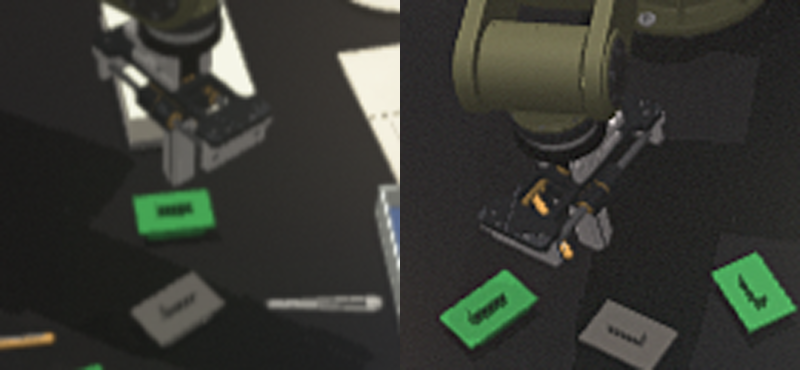

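Both fixed cameras put the real fingertips at the projection of the point about 20 mm behind the reported TCP: side (328,219) and scene (250,214). That explains the miss, since the tips closed about 4 mm above the rib. I'll treat the tip height as ee z + 20 mm and go down again carefully, watching the force.

Emit:
step_arm(
  motion=[
    [[0.04, 0, 0, 0, 0, 0], [0.05, 0, 0, 0, 0, 0], [0.05, 0, 0, 0, 0, 0], [0.025, 0, 0, 0, 0, 0], [0, 0, 0, 0, 0, 0], [0, 0, 0, 0, 0, 0]],
  ],
  fingers=0.04,
)

```text
time_s: 7.52
ee_pos: [0.5205, -0.2729, 0.0317]
eef_rot: [1.972, 1.57, -0.562]
force: [-0.1, -0.8, 1.3]
grip_width: 0.04
```

Emit:
step_arm(
  motion=[
    [[0.004, 0, 0, 0, 0, 0], [0.004, 0, 0, 0, 0, 0], [0.004, 0, 0, 0, 0, 0], [0, 0, 0, 0, 0, 0], [0, 0, 0, 0, 0, 0]],
  ],
)

```text
time_s: 8.15
ee_pos: [0.5201, -0.2726, 0.0187]
eef_rot: [1.559, 1.571, -0.974]
force: [0.1, -0.6, -0.4]
grip_width: 0.0399
```

Run:
```python
from h import *
go([.5203,-.2730,.0085],-145.1)
```

```text
t 8.15 pos [ 0.5201 -0.2726  0.0187] toolz yaw -145.13 tilt [ 0.     -0.0001]
world d [ 0.0002 -0.0004 -0.0102] tool-cur d [0.0102 0.0004 0.    ] tool-target d [0.0102 0.0004 0.    ] rotvec deg [-0.03  0.   -0.  ] F [ 0.07 -0.58 -0.39] w 0.039878403817799106
```

Emit:
step_arm(
  motion=[
    [[0.004, 0, 0, 0, 0, 0], [0.004, 0, 0, 0, 0, 0], [0.001, 0, 0, 0, 0, 0], [0, 0, 0, 0, 0, 0]],
  ],
)

```text
time_s: 8.65
ee_pos: [0.52, -0.2726, 0.0095]
eef_rot: [-1.147, 1.571, 2.603]
force: [0.1, 0.4, 0.3]
grip_width: 0.04
```

Emit:
step_arm(
  motion=[
    [[0.002, 0, 0, 0, 0, 0], [0, 0, 0, 0, 0, 0], [0, 0, 0, 0, 0, 0]],
  ],
)

```text
time_s: 9.02
ee_pos: [0.5201, -0.2726, 0.0077]
eef_rot: [2.247, 1.571, -0.286]
force: [0.2, 0.3, 0.6]
grip_width: 0.0399
```

Still no contact. I'll close here; if the 20 mm estimate is right, the tips are at about 28 mm, overlapping the rib by 14 mm.

Emit:
step_arm(
  motion=[
    [[0, 0, 0, 0, 0, 0], [0, 0, 0, 0, 0, 0], [0, 0, 0, 0, 0, 0], [0, 0, 0, 0, 0, 0], [0, 0, 0, 0, 0, 0]],
  ],
  fingers=0.0,
  squeeze=40,
)

```text
time_s: 9.65
ee_pos: [0.52, -0.2726, 0.0076]
eef_rot: [-0.823, 1.571, 2.927]
force: [-0.3, 0.1, 0.5]
grip_width: 0.0106
```

Emit:
step_arm(
  motion=[
    [[-0.02, 0, 0, 0, 0, 0], [-0.05, 0, 0, 0, 0, 0], [-0.05, 0, 0, 0, 0, 0], [-0.05, 0, 0, 0, 0, 0], [0, 0, 0, 0, 0, 0], [0, 0, 0, 0, 0, 0]],
  ],
)

```text
time_s: 10.4
ee_pos: [0.5197, -0.2724, 0.1766]
eef_rot: [-1.14, 1.569, 2.61]
force: [0.3, 0.3, -1.3]
grip_width: 0.0111
```

Run:
```python
from h import *
c=snap('wrist','w4'); go([.553,.060,.19],-172.8)
```

```text
t 10.45 pos [ 0.5195 -0.2723  0.1761] toolz yaw -145.14 tilt [-0.0021  0.0012]
world d [0.0335 0.3323 0.0139] tool-cur d [-0.0136 -0.2535 -0.2174] tool-target d [-0.0139 -0.3255 -0.0749] rotvec deg [27.66  0.09  0.11] F [-0.24  0.3  -0.35] w 0.010465701440158848
```

View pics/w4.png

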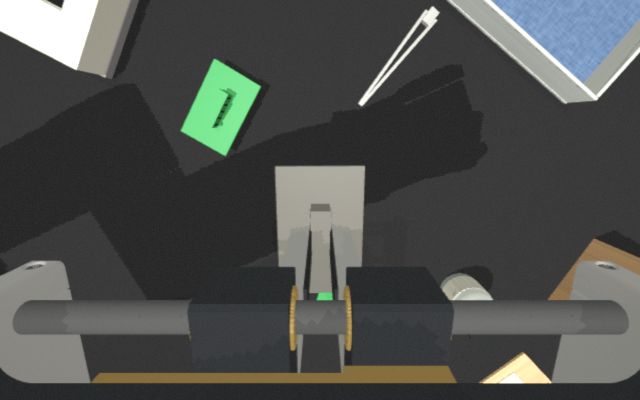

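The cover is held level, its far plate edge at (275..365,166). Now to a viewing pose short of the bay.

Emit:
step_arm(
  motion=[
    [[-0.004, -0.037, -0.017, 0, 0, 0], [-0.004, -0.037, -0.017, 0, 0, 0], [-0.004, -0.037, -0.017, 0, 0, 0], [-0.004, -0.037, -0.017, 0, 0, 0], [-0.004, -0.037, -0.017, 0, 0, 0], [-0.004, -0.037, -0.017, 0, 0, 0], [0, -0.037, -0.018, 0, 0, 0], [0, -0.036, -0.018, 0, 0, 0], [0, 0, 0, 9.2, 0, 0], [0, 0, 0, 9.2, 0, 0], [0, 0, 0, 9.2, 0, 0], [0, 0, 0, 0, 0, 0]],
  ],
)

```text
time_s: 11.95
ee_pos: [0.4642, 0.0484, 0.2005]
eef_rot: [-0.107, 1.569, -3.121]
force: [-0.1, -0.2, -0.3]
grip_width: 0.0108
```

Emit:
step_arm(
  motion=[
    [[0, 0, 0, 0, 0, 0], [0, 0, 0, 0, 0, 0]],
  ],
)

```text
time_s: 12.2
ee_pos: [0.4645, 0.0483, 0.2014]
eef_rot: [-0.147, 1.57, 3.124]
force: [0.3, 0.3, -0.8]
grip_width: 0.0102
```

Run:
```python
from h import *
c=snap('wrist','w5'); go([.553,.060,.19],-172.8)
```

```text
t 12.25 pos [0.4646 0.0483 0.2015] toolz yaw -172.65 tilt [-0.0003  0.    ]
world d [ 0.0884  0.0117 -0.0115] tool-cur d [ 0.0115 -0.0003 -0.0892] tool-target d [ 0.0115 -0.0005 -0.0892] rotvec deg [0.15 0.02 0.  ] F [-0.81  0.36 -0.23] w 0.010971459575688973
```

View pics/w5.png

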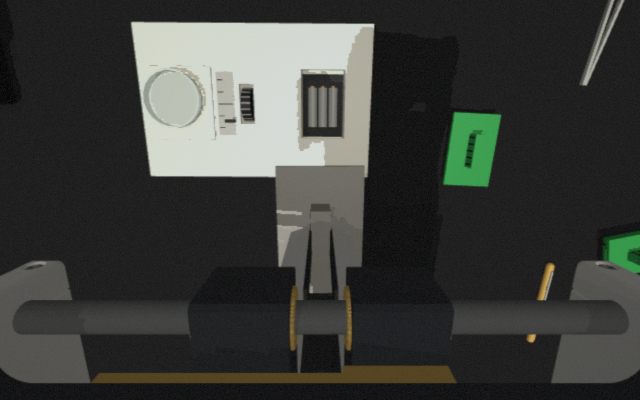

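The whole base is in view: bay at (302..344, 69..138), wheel at (247,103), scale (227,105), pointer about (231,121). I'll enlarge it for corner picking.

Run:
```python
from h import *
c=load('w5'); p=c['pixels']
A=cv2.resize(p[55:150,285:375],None,fx=6,fy=6,interpolation=2)
B=cv2.resize(p[150:220,260:380],None,fx=5,fy=5,interpolation=2)
cv2.imwrite('pics/w5a.png',cv2.convertScaleAbs(A,alpha=1.0)[:,:,::-1]);cv2.imwrite('pics/w5b.png',cv2.convertScaleAbs(B,alpha=1.3)[:,:,::-1])
m=((p.min(2)>150)).astype(np.uint8); m[180:]=0; m=cv2.morphologyEx(m,cv2.MORPH_CLOSE,np.ones((3,3)))
cs,_=cv2.findContours(m,0,1);k=max(cs,key=cv2.contourArea);h=cv2.convexHull(k);a=cv2.approxPolyDP(h,6,True);print(a[:,0].tolist())
```

```text
[[132, 22], [373, 24], [366, 166], [274, 176], [152, 175]]
```

View pics/w5a.png

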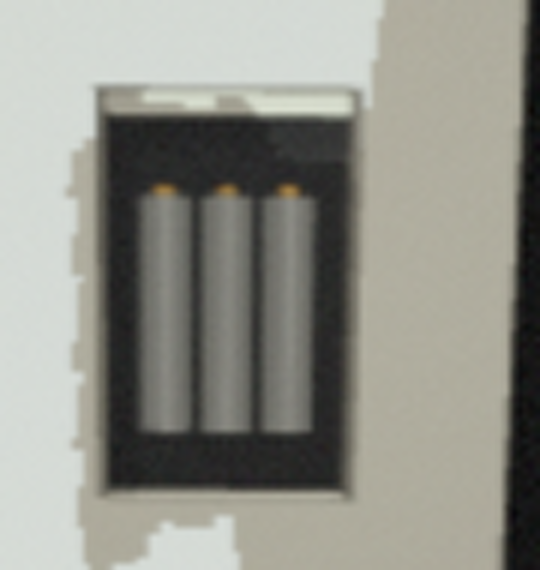

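View pics/w5b.png

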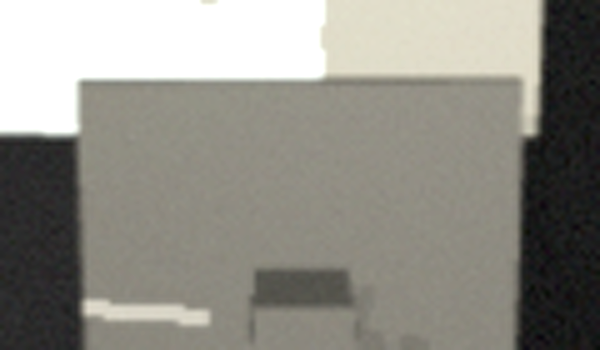

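Run:
```python
from h import *
c=load('w5'); o=c['o']
q=[(285+u/6-.5,55+v/6-.5) for u,v in[(97,87),(360,87),(353,496),(99,496)]]
bay=ray(c,q,.055); print('bay',rect(bay))
base=ray(c,[(132,22.),(374,23.5),(367.5,177),(150,177)],.055); print('base',rect(base))
zt=o['ee_pos'][2]+.0164
e=ray(c,[(275.1,165.5),(363.9,165.3)],zt); v=e[1]-e[0]
print('edge',np.linalg.norm(v),'dir',np.degrees(np.arctan2(v[1],v[0])))
mid=e.mean(0); n=np.array([-v[1],v[0]])/np.linalg.norm(v)[None]; n=np.r_[n] 
Rc=R.from_euler('xyz',o['eef_rot']).as_matrix(); t=Rc.T@(mid-o['ee_pos']); print('edge mid tool',t, 'cover centre tool z',t[2]+.044,'y',t[1])
tv=Rc.T@v; print('edge dir in tool (rel y) deg',np.degrees(np.arctan2(tv[2],tv[1])))
```

```text
bay (array([0.5538, 0.056 ]), array([0.0466, 0.0711, 0.0474, 0.0711]), array([97.4,  7.4, 97.4,  6.8]))
base (array([0.5441, 0.1277]), array([0.2487, 0.1598, 0.2512, 0.1613]), array([97. ,  7.1, 97.4,  6.2]))
edge 0.05518603157058558 dir -82.51253268358892
edge mid tool [-0.01642158  0.00110299 -0.0447512 ] cover centre tool z -0.0007511954562129941 y 0.0011029894643059307
edge dir in tool (rel y) deg -0.10864198671967462
```

Run:
```python
from h import *
o=load('w5')['o']; Rc=R.from_euler('xyz',o['eef_rot']).as_matrix()
b=Rc.T@(np.array([.5537,.0559,.055])-o['ee_pos']); print(b-[0,.0011,-.0008])
tgt=o['ee_pos']+Rc@((b-[0,.0011,-.0008])*[0,1,1]); print(tgt)
go([tgt[0],tgt[1],.09],-172.8)
```

```text
[ 0.14633301  0.00284726 -0.0886664 ]
[0.5528364  0.05688687 0.20133346]
t 12.25 pos [0.4646 0.0483 0.2015] toolz yaw -172.65 tilt [-0.0003  0.    ]
world d [ 0.0882  0.0086 -0.1115] tool-cur d [ 0.1115  0.0028 -0.0886] tool-target d [ 0.1115  0.0026 -0.0886] rotvec deg [0.15 0.02 0.  ] F [-0.81  0.36 -0.23] w 0.010971459575688973
```

Emit:
step_arm(
  motion=[
    [[0, 0.0026, -0.03, 0.15, 0, 0], [0, 0, -0.03, 0, 0, 0], [0, 0, -0.0286, 0, 0, 0], [0.04, 0, 0, 0, 0, 0], [0.04, 0, 0, 0, 0, 0], [0.032, 0, 0, 0, 0, 0], [0, 0, 0, 0, 0, 0], [0, 0, 0, 0, 0, 0], [0, 0, 0, 0, 0, 0]],
  ],
)

```text
time_s: 13.38
ee_pos: [0.5536, 0.0568, 0.0912]
eef_rot: [3.061, 1.568, 0.044]
force: [-0.0, -0.1, -1.9]
grip_width: 0.0106
```

Run:
```python
from h import *
go([.5528,.0569,.0626],-172.8)
c=snap('wrist','w6')
```

```text
t 13.375 pos [0.5536 0.0568 0.0912] toolz yaw -172.87 tilt [0.0023 0.0001]
world d [-0.0008  0.0001 -0.0286] tool-cur d [ 0.0286 -0.0002  0.0009] tool-target d [ 0.0286 -0.0002  0.0008] rotvec deg [-0.07 -0.13 -0.01] F [-0.02 -0.12 -1.9 ] w 0.010571347815509103
```

View pics/w6.png

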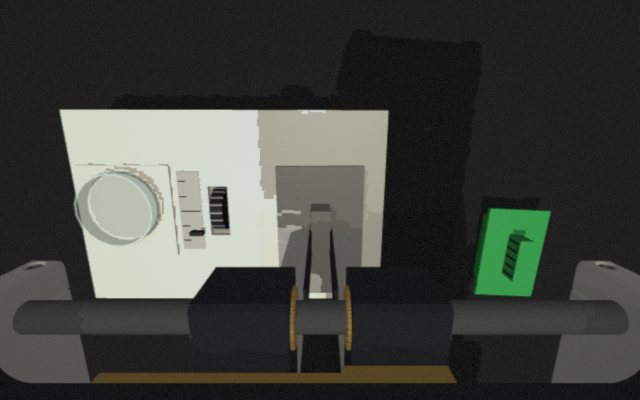

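Run:
```python
from h import *
c=load('w6'); o=c['o']
P=ray(c,[(62,110.),(387,110.)],.055); v=P[0]-P[1]; print(P,np.linalg.norm(v)); a=np.arctan2(v[1],v[0])
ex=np.array([np.sin(a),-np.cos(a)]); ey=v[:2]/np.linalg.norm(v)
print('bay',P.mean(0)[:2]-.08*ex-.073*ey,np.degrees(a)-90)
zt=o['ee_pos'][2]+.0164; e=ray(c,[(275.1,165.5),(363.9,165.3)],zt); print('cover',e.mean(0)[:2]-.044*ex)
```

```text
[[0.60867108 0.25936557 0.055     ]
 [0.63912181 0.01497325 0.055     ]] 0.24628206830501015
bay [0.55353614 0.05483821] 7.102322079377245
cover [0.55444356 0.05586142]
```

Emit:
step_arm(
  motion=[
    [[0.012, 0.0004, 0.0003, 0, 0, 0], [0.01, 0, 0, 0, 0, 0], [0.003, 0, 0, 0, 0, 0], [0, 0, 0, 0, 0, 0], [0, 0, 0, 0, 0, 0]],
  ],
  squeeze=60,
)

```text
time_s: 14.05
ee_pos: [0.5528, 0.0564, 0.0649]
eef_rot: [3.084, 1.57, 0.067]
force: [0.2, 0.6, 0.3]
grip_width: 0.01
```

Emit:
step_arm(
  motion=[
    [[0.003, 0, 0, 0, 0, 0], [0.003, 0, 0, 0, 0, 0], [0.003, 0, 0, 0, 0, 0], [0, 0, 0, 0, 0, 0], [0, 0, 0, 0, 0, 0]],
  ],
)

```text
time_s: 14.68
ee_pos: [0.5527, 0.0564, 0.0557]
eef_rot: [2.687, 1.571, -0.33]
force: [0.8, 0.1, 1.9]
grip_width: 0.0102
```

The feet are about 7 mm inside the opening with hardly any force, so the rails entered cleanly. Pressing on.

Emit:
step_arm(
  motion=[
    [[0.003, 0, 0, 0, 0, 0], [0.002, 0, 0, 0, 0, 0], [0.002, 0, 0, 0, 0, 0], [0, 0, 0, 0, 0, 0]],
  ],
)

```text
time_s: 15.18
ee_pos: [0.5525, 0.0564, 0.0483]
eef_rot: [-0.029, 1.57, -3.047]
force: [0.6, 0.4, 0.0]
grip_width: 0.0104
```

Emit:
step_arm(
  motion=[
    [[0.002, 0, 0, 0, 0, 0], [0.002, 0, 0, 0, 0, 0], [0.001, 0, 0, 0, 0, 0], [0, 0, 0, 0, 0, 0], [0, 0, 0, 0, 0, 0]],
  ],
)

```text
time_s: 15.8
ee_pos: [0.5525, 0.0564, 0.0436]
eef_rot: [-0.211, 1.571, 3.054]
force: [0.1, 0.4, -0.7]
grip_width: 0.0103
```

Emit:
step_arm(
  motion=[
    [[0.001, 0, 0, 0, 0, 0], [0.001, 0, 0, 0, 0, 0], [0, 0, 0, 0, 0, 0]],
  ],
)

```text
time_s: 16.18
ee_pos: [0.5528, 0.0566, 0.0423]
eef_rot: [-2.909, 1.57, 0.357]
force: [-3.6, 1.3, 7.6]
grip_width: 0.0103
```

Run:
```python
from h import *
go([.5528,.0569,.0426],-172.8)
c=snap('wrist','w7'); s=snap('scene','sc7'); d=snap('side','sd7')
f=lambda i:cv2.resize(i,(400,324),interpolation=2)
im=np.hstack([f(s['pixels'][160:245,320:425]),f(d['pixels'][140:220,285:384])])
cv2.imwrite('pics/c7.png',im[:,:,::-1])
```

```text
t 16.175 pos [0.5528 0.0566 0.0423] toolz yaw -172.88 tilt [0.0005 0.0002]
world d [-0.      0.0003  0.0003] tool-cur d [-0.0003 -0.0003 -0.    ] tool-target d [-0.0003 -0.0003 -0.    ] rotvec deg [-0.08 -0.03  0.01] F [-3.61  1.35  7.57] w 0.010324290119214184
```

View pics/w7.png

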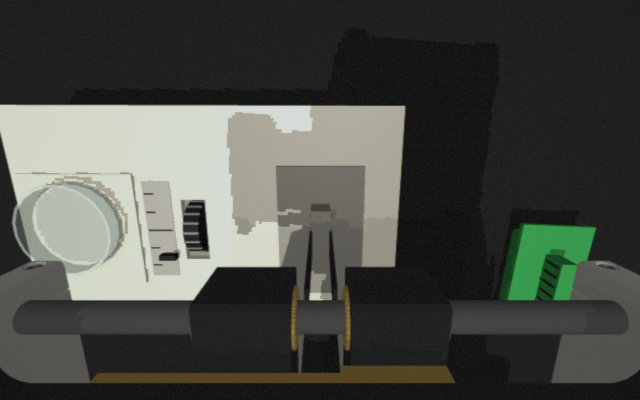

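View pics/c7.png

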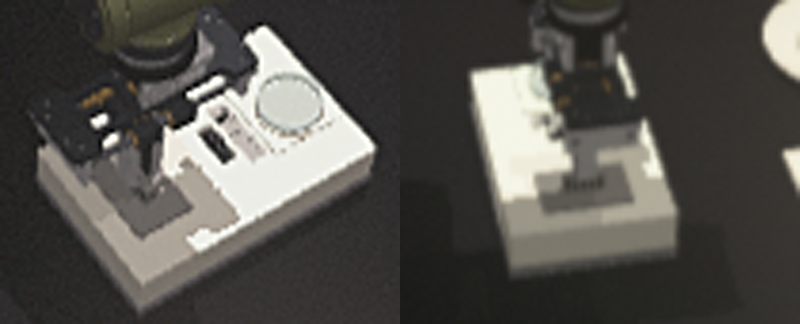

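The plate looks to be on the top face, and the force has risen to 7.6 N at the expected home height. I'll press a bit more to be sure both tabs have snapped.

Emit:
step_arm(
  motion=[
    [[0.001, 0, 0, 0, 0, 0], [0, 0, 0, 0, 0, 0]],
  ],
)

```text
time_s: 16.58
ee_pos: [0.5529, 0.0566, 0.0422]
eef_rot: [-3.069, 1.57, 0.196]
force: [-7.8, 0.4, 17.9]
grip_width: 0.0101
```

Emit:
step_arm(
  motion=[
    [[0.001, 0, 0, 0, 0, 0], [0, 0, 0, 0, 0, 0]],
  ],
)

```text
time_s: 16.82
ee_pos: [0.553, 0.0566, 0.0421]
eef_rot: [3.129, 1.569, 0.112]
force: [-11.9, 1.1, 27.8]
grip_width: 0.0104
```

It has hit a hard stop: 28 N with no further travel. Now a pull test: lift about 2.5 mm above neutral and see if the catch holds.

Emit:
step_arm(
  motion=[
    [[-0.003, 0, 0, 0, 0, 0], [-0.001, 0, 0, 0, 0, 0], [-0.0015, 0, 0, 0, 0, 0], [0, 0, 0, 0, 0, 0], [0, 0, 0, 0, 0, 0]],
  ],
)

```text
time_s: 17.45
ee_pos: [0.5522, 0.0564, 0.0443]
eef_rot: [-0.162, 1.569, 3.104]
force: [3.0, 2.0, -13.0]
grip_width: 0.0101
```

−13 N at +2 mm: the catch holds. Lower, release, and rise.

Emit:
step_arm(
  motion=[
    [[0.002, 0, 0, 0, 0, 0], [0.0005, 0, 0, 0, 0, 0], [0, 0, 0, 0, 0, 0]],
  ],
)

```text
time_s: 17.82
ee_pos: [0.5529, 0.0563, 0.0431]
eef_rot: [2.959, 1.57, -0.058]
force: [-0.1, -0.7, -1.0]
grip_width: 0.0101
```

Emit:
step_arm(
  motion=[
    [[0, 0, 0, 0, 0, 0], [0, 0, 0, 0, 0, 0], [0, 0, 0, 0, 0, 0], [0, 0, 0, 0, 0, 0]],
  ],
  fingers=0.04,
)

```text
time_s: 18.32
ee_pos: [0.5527, 0.0564, 0.0427]
eef_rot: [-3.074, 1.571, 0.192]
force: [-0.6, 0.0, 0.7]
grip_width: 0.0397
```

Emit:
step_arm(
  motion=[
    [[-0.02, 0, 0, 0, 0, 0], [-0.04, 0, 0, 0, 0, 0], [-0.04, 0, 0, 0, 0, 0], [-0.02, 0, 0.03, 0, 0, 0], [0, -0.02, 0.03, 0, 0, 0], [0, 0, 0, 0, 0, 0], [0, 0, 0, 0, 0, 0], [0, 0, 0, 0, 0, 0]],
  ],
  fingers=0.04,
)

```text
time_s: 19.32
ee_pos: [0.4911, 0.0685, 0.1624]
eef_rot: [0.17, 1.57, -2.848]
force: [0.2, 0.3, -0.8]
grip_width: 0.0397
```

Run:
```python
from h import *
go([.5435,.139,.12],-172.8)
c=snap('wrist','w8')
```

```text
t 19.325 pos [0.4911 0.0685 0.1624] toolz yaw -172.91 tilt [-0.0003 -0.0001]
world d [ 0.0524  0.0705 -0.0424] tool-cur d [ 0.0424 -0.0635 -0.0607] tool-target d [ 0.0424 -0.0634 -0.0608] rotvec deg [-0.11  0.02 -0.  ] F [ 0.2   0.26 -0.83] w 0.03969378688557667
```

View pics/w8.png

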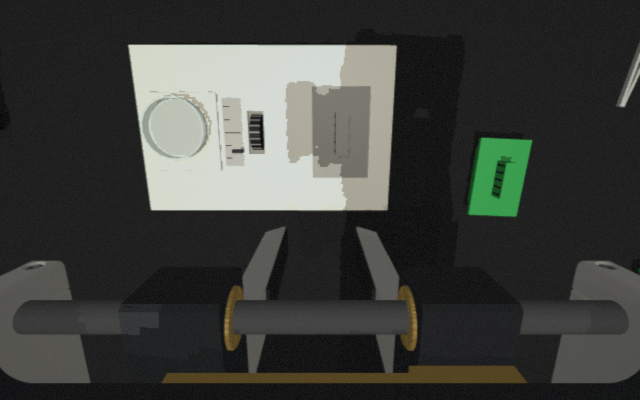

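The cover lies in the bay at (312..370, 86..178). The wheel is at (257,132), the scale at (233,132) and the pointer at about (237,151). I'll zoom in and measure these in the base frame.

Run:
```python
from h import *
c=load('w8')
print('cover',rect(ray(c,[(311.7,85.5),(370,85.5),(368,177.5),(312.5,177.5)],.059)))
cv2.imwrite('pics/w8c.png',cv2.resize(c['pixels'][90:170,205:285],None,fx=7,fy=7,interpolation=2)[:,:,::-1])
```

```text
cover (array([0.5532, 0.0546]), array([0.0552, 0.0882, 0.0564, 0.0882]), array([97.1,  8. , 97.1,  7.2]))
```

View pics/w8c.png

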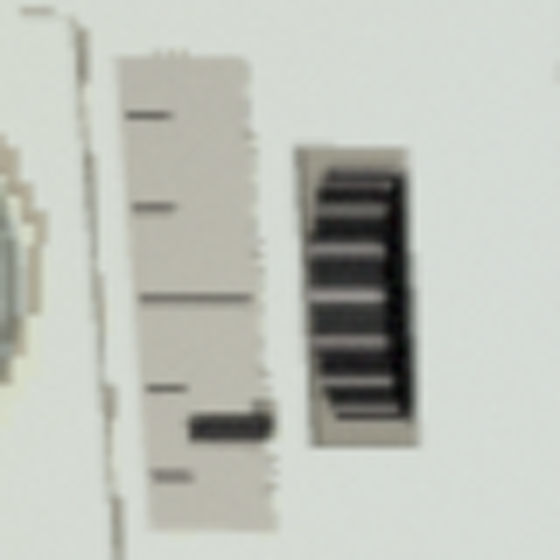

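Run:
```python
from h import *
c=load('w8'); k=lambda u,v:(205+u/7-.5,90+v/7-.5)
W=ray(c,[k(352,295)],.0635)[0]; M=ray(c,[k(195,297),k(148,115),k(172,475)],.055); P=ray(c,[k(230,427)],.056)[0]
b=np.array([.5537,.0557]); ex=np.array([np.cos(np.radians(7.2)),np.sin(np.radians(7.2))]); ey=np.array([-ex[1],ex[0]])
f=lambda p:((p[:2]-b)@ex,(p[:2]-b)@ey)
print('wheel',W,f(W)); print('marks',[f(m) for m in M]); print('ptr',f(P), 'val',1.4+(f(P)[0]-f(M[0])[0])/.0179)
go([.5375,.1382,.055],-172.8)
```

```text
wheel [0.54456865 0.13732946 0.0635    ] (np.float64(0.0011715414855124442), np.float64(0.08213024715998164))
marks [(np.float64(0.0006736767080078219), np.float64(0.10615356996893595)), (np.float64(0.025411533957002172), np.float64(0.11091513879174268)), (np.float64(-0.024477770659318738), np.float64(0.11128482561873297))]
ptr (np.float64(-0.017523171779692183), np.float64(0.10216467871938165)) val 0.3834162856033516
t 19.375 pos [0.491  0.0685 0.1623] toolz yaw -172.91 tilt [-0.0005 -0.0001]
world d [ 0.0465  0.0697 -0.1073] tool-cur d [ 0.1073 -0.0634 -0.0548] tool-target d [ 0.1073 -0.0633 -0.0548] rotvec deg [-0.11  0.03 -0.  ] F [-0.32 -0.29 -0.19] w 0.03989638628295872
```

The marks come out at ±25 mm and the wheel at +82 mm, matching the description. The wheel stands at about 0.38 rad, so the rim has about 18 mm to travel. Next, approach with the fingers closed.

Emit:
step_arm(
  motion=[
    [[0, -0.0315, -0.0275, 0, 0, 0], [0, -0.0315, -0.0273, 0, 0, 0], [0.03, 0, 0, 0, 0, 0], [0.04, 0, 0, 0, 0, 0], [0.03, 0, 0, 0, 0, 0], [0.005, 0, 0, 0, 0, 0], [0, 0, 0, 0, 0, 0], [0, 0, 0, 0, 0, 0]],
  ],
  fingers=0.0,
  squeeze=20,
)

```text
time_s: 20.38
ee_pos: [0.538, 0.1382, 0.059]
eef_rot: [-3.094, 1.569, 0.172]
force: [-0.1, -0.2, -0.1]
grip_width: 0.0009
```

Run:
```python
from h import *
go([.5375,.1382,.045],-172.8)
c=snap('wrist','w9'); 
im=c['pixels'][100:340,170:490]; cv2.imwrite('pics/w9c.png',cv2.resize(im,None,fx=2.4,fy=2.4,interpolation=2)[:,:,::-1])
```

```text
t 20.375 pos [0.538  0.1382 0.059 ] toolz yaw -172.89 tilt [0.002  0.0003]
world d [-0.0005  0.     -0.014 ] tool-cur d [ 0.014  -0.0001  0.0005] tool-target d [ 0.014  -0.0001  0.0005] rotvec deg [-0.09 -0.12  0.01] F [-0.07 -0.17 -0.05] w 0.0008538063267017801
```

View pics/w9c.png

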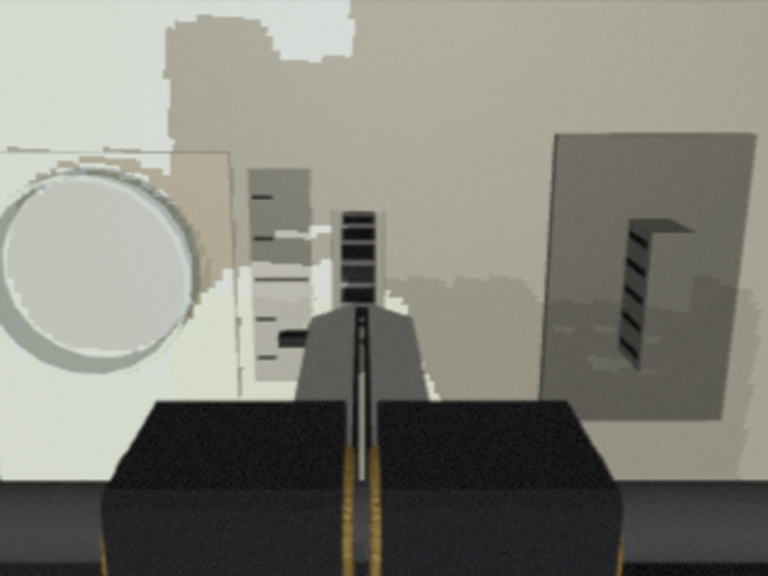

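The fingertip is aligned with the wheel, and the pointer and scale stay in view. Descending to contact.

Emit:
step_arm(
  motion=[
    [[0.004, 0, 0, 0, 0, 0], [0.004, 0, 0, 0, 0, 0], [0.003, 0, 0, 0, 0, 0], [0, 0, 0, 0, 0, 0], [0, 0, 0, 0, 0, 0]],
  ],
)

```text
time_s: 21.05
ee_pos: [0.5372, 0.1381, 0.0467]
eef_rot: [-1.835, 1.571, 1.431]
force: [0.2, 0.1, -0.2]
grip_width: 0.0004
```

Emit:
step_arm(
  motion=[
    [[0.002, 0, 0, 0, 0, 0], [0, 0, 0, 0, 0, 0], [0, 0, 0, 0, 0, 0]],
  ],
)

```text
time_s: 21.42
ee_pos: [0.5372, 0.1381, 0.0447]
eef_rot: [-3.067, 1.571, 0.199]
force: [-0.7, 0.3, 0.0]
grip_width: 0.0007
```

Emit:
step_arm(
  motion=[
    [[0.002, 0, 0, 0, 0, 0], [0, 0, 0, 0, 0, 0], [0, 0, 0, 0, 0, 0]],
  ],
)

```text
time_s: 21.8
ee_pos: [0.5372, 0.1381, 0.0426]
eef_rot: [2.835, 1.571, -0.182]
force: [-0.0, 0.3, 0.1]
grip_width: 0.0004
```

Emit:
step_arm(
  motion=[
    [[0.0015, 0, 0, 0, 0, 0], [0, 0, 0, 0, 0, 0], [0, 0, 0, 0, 0, 0]],
  ],
)

```text
time_s: 22.18
ee_pos: [0.5372, 0.1381, 0.0411]
eef_rot: [0.561, 1.571, -2.456]
force: [0.7, 0.2, -0.1]
grip_width: 0.0009
```

Emit:
step_arm(
  motion=[
    [[0.0015, 0, 0, 0, 0, 0], [0, 0, 0, 0, 0, 0], [0, 0, 0, 0, 0, 0]],
  ],
)

```text
time_s: 22.55
ee_pos: [0.5372, 0.1381, 0.0396]
eef_rot: [-1.04, 1.571, 2.226]
force: [-0.4, 0.8, 0.9]
grip_width: 0.0003
```

Emit:
step_arm(
  motion=[
    [[0.0015, 0, 0, 0, 0, 0], [0, 0, 0, 0, 0, 0], [0, 0, 0, 0, 0, 0]],
  ],
)

```text
time_s: 22.92
ee_pos: [0.5372, 0.1381, 0.0382]
eef_rot: [-0.188, 1.571, 3.077]
force: [0.0, -0.6, 0.2]
grip_width: 0.0003
```

Run:
```python
from h import *
import time
go([.5375,.1382,.045],-172.8)
c=snap('wrist','w10'); 
im=c['pixels'][120:340,170:390]; cv2.imwrite('pics/w10c.png',cv2.resize(im,None,fx=2.7,fy=2.7,interpolation=2)[:,:,::-1])
```

```text
t 22.925 pos [0.5372 0.1381 0.0382] toolz yaw -172.88 tilt [-0.  0.]
world d [0.0003 0.0001 0.0068] tool-cur d [-0.0068 -0.0001 -0.0003] tool-target d [-0.0068 -0.0001 -0.0003] rotvec deg [-0.08  0.    0.  ] F [ 0.02 -0.56  0.17] w 0.00031240292907342435
```

View pics/w10c.png

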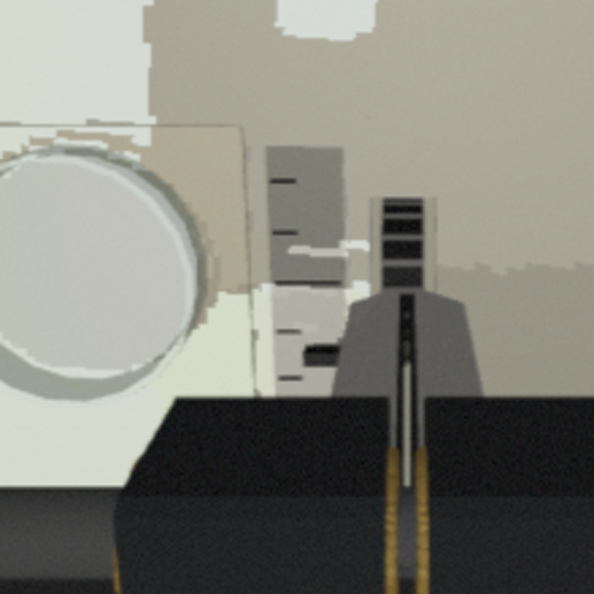

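No clear contact yet. The tip offset must be more than 25 mm, because one pixel in the fixed views is about 4 mm. I'll continue down gently.

Emit:
step_arm(
  motion=[
    [[0.0015, 0, 0, 0, 0, 0], [0, 0, 0, 0, 0, 0], [0, 0, 0, 0, 0, 0]],
  ],
)

```text
time_s: 23.35
ee_pos: [0.5372, 0.1381, 0.0366]
eef_rot: [0.795, 1.571, -2.223]
force: [0.3, -0.3, 0.2]
grip_width: 0.0004
```

Emit:
step_arm(
  motion=[
    [[0.0015, 0, 0, 0, 0, 0], [0, 0, 0, 0, 0, 0], [0, 0, 0, 0, 0, 0]],
  ],
)

```text
time_s: 23.72
ee_pos: [0.5372, 0.1381, 0.0351]
eef_rot: [0.179, 1.571, -2.839]
force: [0.5, -0.5, 0.1]
grip_width: 0.0005
```

Emit:
step_arm(
  motion=[
    [[0.0015, 0, 0, 0, 0, 0], [0, 0, 0, 0, 0, 0], [0, 0, 0, 0, 0, 0]],
  ],
)

```text
time_s: 24.1
ee_pos: [0.5372, 0.1381, 0.0336]
eef_rot: [-0.087, 1.571, -3.104]
force: [-0.1, 0.2, -0.7]
grip_width: 0.0007
```

Emit:
step_arm(
  motion=[
    [[0.0015, 0, 0, 0, 0, 0], [0, 0, 0, 0, 0, 0], [0, 0, 0, 0, 0, 0]],
  ],
)

```text
time_s: 24.48
ee_pos: [0.5372, 0.1381, 0.0321]
eef_rot: [0.158, 1.571, -2.859]
force: [-0.3, 0.4, -0.2]
grip_width: 0.0004
```

Run:
```python
from h import *
o=get_obs(); print(o['force'],o['ee_pos'])
c=snap('wrist','w11'); s=snap('scene','sc11'); d=snap('side','sd11')
a=cv2.resize(c['pixels'][120:340,170:390],(500,500),interpolation=2)
b=cv2.resize(s['pixels'][150:240,330:420],(300,300),interpolation=2)
e=cv2.resize(d['pixels'][130:210,285:365],(300,300),interpolation=2)
im=np.zeros((600,800,3),np.uint8); im[:500,:500]=a; im[:300,500:]=b; im[300:,500:]=e
cv2.imwrite('pics/w11c.png',im[:,:,::-1])
for cc in (s,d): print([proj(cc,o['ee_pos']+[0,0,k]) .round(1).tolist() for k in(.0,.02,.03)])
```

```text
[-0.26184299  0.42394847 -0.24457676] [0.53718358 0.13808846 0.03213438]
[[[374.2, 200.4]], [[374.6, 197.2]], [[374.9, 195.5]]]
[[[324.2, 176.4]], [[324.2, 172.7]], [[324.2, 170.8]]]
```

View pics/w11c.png

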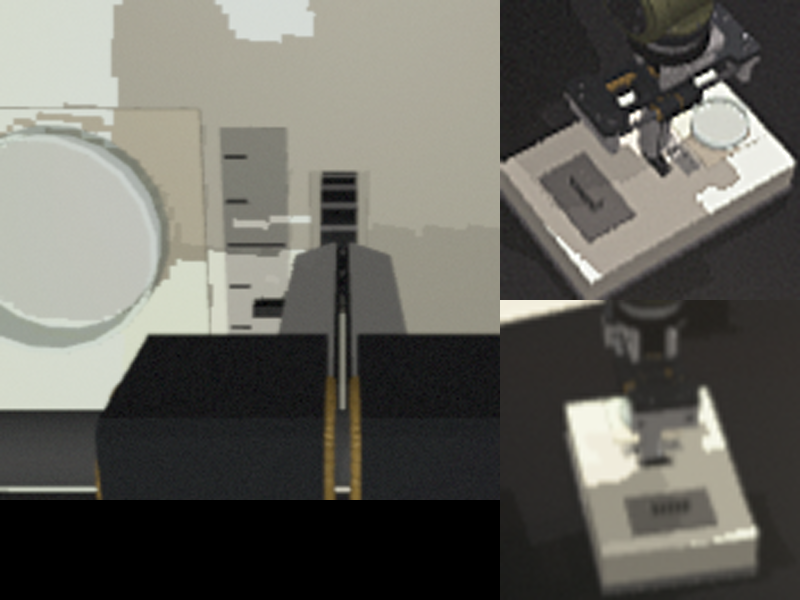

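Run:
```python
from h import *
b=np.array([.5537,.0557]); ex=np.array([np.cos(np.radians(7.2)),np.sin(np.radians(7.2))]); ey=np.array([-ex[1],ex[0]])
f=lambda p:(np.round((p[:2]-b)@ex,4),np.round((p[:2]-b)@ey,4))
c=load('w11'); o=c['o']; print('ee',f(o['ee_pos']))
k=500/220
for z in (.055,.0635,.07,.075): print(z,[f(ray(c,[(170+u/k-.5,120+v/k-.5)],z)[0]) for u,v in[(340,243),(340,172),(257,245),(268,307)]])
print('wheel top px',proj(c,[[*(b+.083*ey),.0635]]), 'crop',(proj(c,[[*(b+.083*ey),.0635]])-[169.5,119.5])*k)
# finger inner faces when open: w8 grip .0397, w2 .0499
for n in('w8','w2'):
    c=load(n); cv2.imwrite('pics/f_%s.png'%n,cv2.resize(c['pixels'][215:300,230:410],None,fx=4,fy=4,interpolation=2)[:,:,::-1])
```

```text
ee (np.float64(-0.0061), np.float64(0.0838))
0.055 [(np.float64(0.0009), np.float64(0.083)), (np.float64(0.0212), np.float64(0.0829)), (np.float64(0.0004), np.float64(0.106)), (np.float64(-0.0182), np.float64(0.1035))]
0.0635 [(np.float64(0.0039), np.float64(0.0829)), (np.float64(0.0232), np.float64(0.0829)), (np.float64(0.0034), np.float64(0.1049)), (np.float64(-0.0144), np.float64(0.1025))]
0.07 [(np.float64(0.0061), np.float64(0.0829)), (np.float64(0.0247), np.float64(0.0828)), (np.float64(0.0056), np.float64(0.1041)), (np.float64(-0.0115), np.float64(0.1018))]
0.075 [(np.float64(0.0078), np.float64(0.0829)), (np.float64(0.0259), np.float64(0.0828)), (np.float64(0.0074), np.float64(0.1035)), (np.float64(-0.0093), np.float64(0.1012))]
wheel top px [[318.99559143 232.4907879 ]] crop [[339.76270781 256.79724523]]
```

View pics/f_w8.png

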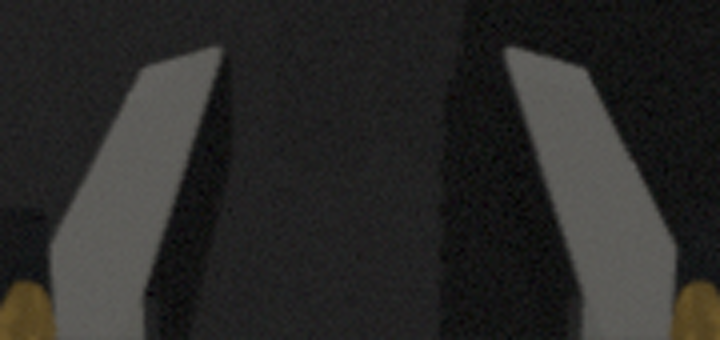

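The metal-finger separation in two views gives the tip at about 30 mm behind the reported TCP, with its front edge at tool z = −8 mm. The tip is therefore just at the wheel now. Pressing on.

Emit:
step_arm(
  motion=[
    [[0.0015, 0, 0, 0, 0, 0], [0, 0, 0, 0, 0, 0], [0, 0, 0, 0, 0, 0]],
  ],
)

```text
time_s: 25.0
ee_pos: [0.5373, 0.1381, 0.0308]
eef_rot: [3.136, 1.571, 0.119]
force: [-0.3, -0.6, 1.9]
grip_width: 0.0005
```

Emit:
step_arm(
  motion=[
    [[0.001, 0, 0, 0, 0, 0], [0, 0, 0, 0, 0, 0], [0, 0, 0, 0, 0, 0]],
  ],
)

```text
time_s: 25.38
ee_pos: [0.5373, 0.1381, 0.0297]
eef_rot: [-2.965, 1.571, 0.3]
force: [0.2, -0.8, 3.9]
grip_width: 0.0004
```

Contact at 3.9 N. Roll by 12 mm (tool −z is away from the robot).

Emit:
step_arm(
  motion=[
    [[0, 0, -0.002, 0, 0, 0], [0, 0, -0.002, 0, 0, 0], [0, 0, -0.002, 0, 0, 0], [0, 0, -0.002, 0, 0, 0], [0, 0, -0.002, 0, 0, 0], [0, 0, -0.002, 0, 0, 0], [0, 0, 0, 0, 0, 0]],
  ],
)

```text
time_s: 26.25
ee_pos: [0.5493, 0.1396, 0.0296]
eef_rot: [-3.112, 1.57, 0.154]
force: [0.4, -0.2, 3.5]
grip_width: 0.0002
```

Run:
```python
from h import *
o=get_obs(); print(o['force'],o['ee_pos'])
c=snap('wrist','w12')
cv2.imwrite('pics/w12c.png',cv2.resize(c['pixels'][120:320,200:400],None,fx=3,fy=3,interpolation=2)[:,:,::-1])
```

```text
[ 0.41568352 -0.19192666  3.53954905] [0.54933015 0.13959972 0.02964738]
```

View pics/w12c.png

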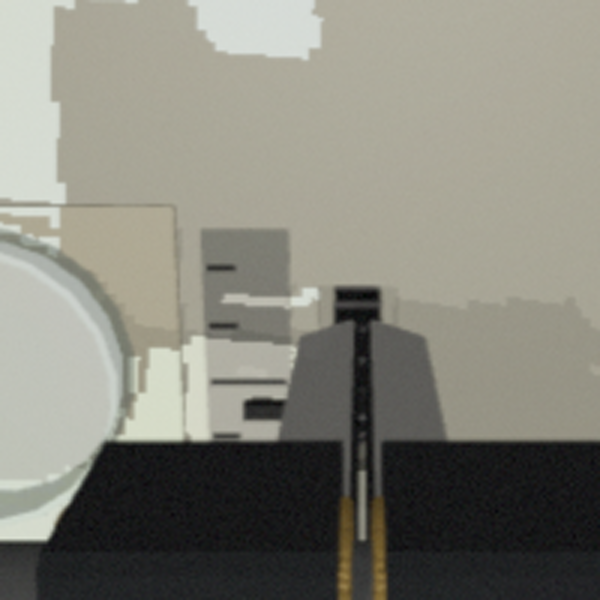

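The roll works: the pointer (265,409) is about 6 mm short of the mid mark (y 381). Roll 6 mm more.

Emit:
step_arm(
  motion=[
    [[0, 0, -0.002, 0, 0, 0], [0, 0, -0.002, 0, 0, 0], [0, 0, -0.002, 0, 0, 0], [0, 0, 0, 0, 0, 0]],
  ],
)

```text
time_s: 26.8
ee_pos: [0.5553, 0.1403, 0.0296]
eef_rot: [3.108, 1.571, 0.091]
force: [1.4, 0.1, 1.9]
grip_width: 0.0003
```

Run:
```python
from h import *
o=get_obs(); print(o['force'],o['ee_pos'])
c=snap('wrist','w13')
cv2.imwrite('pics/w13c.png',cv2.resize(c['pixels'][120:320,200:400],None,fx=3,fy=3,interpolation=2)[:,:,::-1])
```

```text
[1.36810503 0.14731264 1.87816846] [0.55528604 0.14031652 0.02961105]
```

View pics/w13c.png

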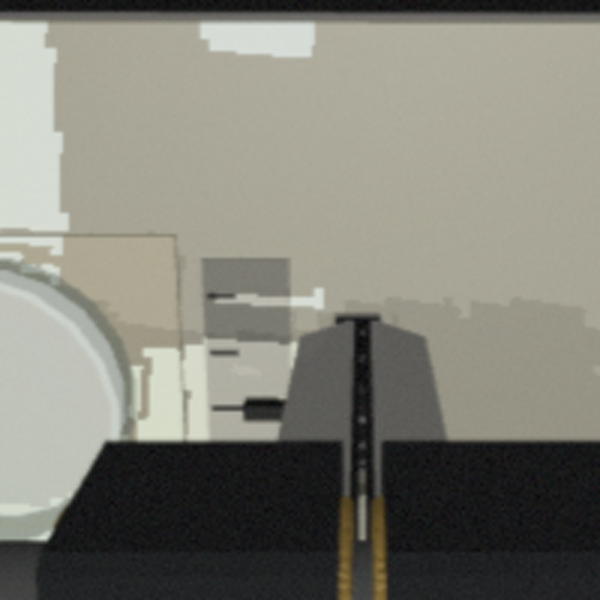

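The pointer (265,409) now stands on the mid mark (y 408). Lift straight off and back away.

Emit:
step_arm(
  motion=[
    [[-0.01, 0, 0, 0, 0, 0], [-0.02, 0, 0, 0, 0, 0], [-0.04, 0, 0, 0, 0, 0], [-0.04, 0, 0.03, 0, 0, 0], [-0.02, 0.01, 0.04, 0, 0, 0], [0, 0.01, 0.02, 0, 0, 0], [0, 0, 0, 0, 0, 0], [0, 0, 0, 0, 0, 0], [0, 0, 0, 0, 0, 0]],
  ],
)

```text
time_s: 27.98
ee_pos: [0.4686, 0.1096, 0.1593]
eef_rot: [-0.004, 1.57, -3.022]
force: [0.2, 0.2, 0.2]
grip_width: 0.0005
```

Run:
```python
from h import *
o=get_obs(); print(o['force'],o['ee_pos'],o['time_s'])
c=snap('wrist','w14')
cv2.imwrite('pics/w14c.png',cv2.resize(c['pixels'][20:220,110:390],(800,571),interpolation=2)[:,:,::-1]); snap('scene','sc14')
```

```text
[0.17858605 0.18693022 0.21382366] [0.46858108 0.10960319 0.1592794 ] 27.975
```

View pics/w14c.png

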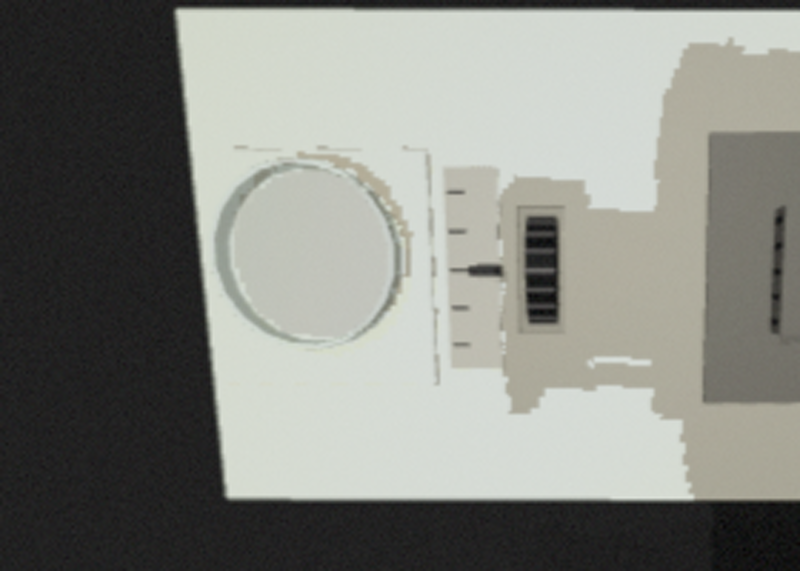

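View pics/sc14.png

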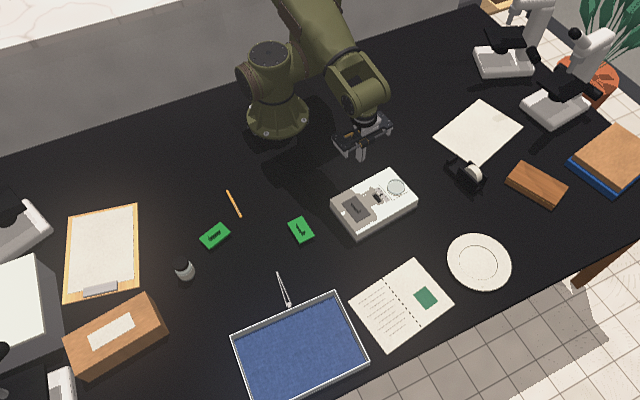

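The pointer (485,270) sits on the long middle mark (y 269), the cover lies square in the bay, the other things are where they were, and the robot is clear. Handing in.

Run:
```python
from station import ticket
print(ticket.hand_in())
```

```text
the job is handed in; nothing more can be done
None
```

The battery cover is clipped into the bay, the wheel pointer stands on the long middle mark, and I handed the job in at about 28 s of the 58 s allowed. The hand-in gave no verdict.

**Cover:** I pressed it to a hard stop at 28 N, and it held against a 13 N upward pull, so the tabs have caught. I didn't see the tabs themselves. After release its centre measured within about 1 mm of the bay, turned less than 0.5° from it.

**Wheel:** I rolled it by about 1 rad in total. After I lifted off, the picture showed the pointer on the middle mark to about a pixel.

**Rest of the bench:** The robot is clear with about zero force, and nothing else looks moved in the last picture.

**What disagreed:**
- **First grasp:** it closed on nothing because the real fingertips are about 30 mm short of the reported TCP. My first estimate of that offset, 20 mm, was too small.
- **Rib grip:** the second grasp held the top 4 mm or so of the rib, and it did not slip.
- **Snap force:** the 8–15 N snap showed in no reading, as those were taken only at the end of each move.

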